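# Rake the dropped brass collar out from under the wire shelf

### The job

Two spacer collars for the saw guide have rolled under the low wire shelf on the workshop table. Pick up the flat rake by its green handle, reach in with it through the front of the shelf and drag the brass collar out, so that it lies flat on the table just in front of the shelf and wholly clear of it; leave the black steel collar where it is, and do not touch the brass one with the gripper. Then lay the rake down flat on the table, clear of the shelf.

Things in the scene. Friction and masses are not known exactly. Their poses are not given: they have to be found in the camera images.
- shelf: Fixed low wire shelf, 160 mm deep (x) by 260 wide (y), see-through from above. Origin on the table under its centre; +x points from its front edge (x = -80) to its back, z up; the front looks roughly to the robot's right (world -y). 10 mm legs at x +-75, y +-125 mm, open between them. Bars from 70 to 82 mm above the table; a fixed carton 45 x 50 mm on top at x 45, y 0 reaches 117 mm.
- rake: Loose flat rake, 200 g, on the table. Green handle block 100 mm long (x), 22 wide (y), 42 high, to grip across its width from above. Origin: centre of the handle's underside; +x along the bar to the lip, z up. The aluminium bar, 24 mm wide, 4 thick, runs from handle to lip, its underside 16 mm up. Held level and raised 18 mm, bar and lip pass over a collar and under the shelf's bars.
- rake_lip (a point): Middle of the lower edge of the rake's lip: an upright aluminium plate at the bar's far end, 60 mm wide (y), 5 thick (x), 20 high, reaching down to the level of the handle's underside. 190 mm along the rake's x from rake; same axes.
- brass_collar: The wanted part: loose yellow brass ring flat on the table under the shelf, 36 mm outside diameter, 18 mm bore, 10 mm high, about 60 g. Origin: centre of its underside, z along the bore. It lies about 60 mm to one or the other side of the shelf's middle (shelf y), within 30 mm of the middle in depth (shelf x).
- steel_collar: The bystander: loose blackened (black) steel ring of the same size, lying flat under the other half of the shelf, about 120 mm from the brass one. Origin at the centre of its underside. To be left where it is.
Not all that is in view belongs to the job. Leave any blue or orange look-alike of the rake alone.

How it is judged:
By the outcome, as a careful person would: the job done as asked, in the order asked, and still so for the second after the job is handed in, with the robot touching nothing.
It also fails if it takes over 48 s, if anything falls off the work surface, if the arm or the gripper's body presses on something with over 40 N, if the wrist force passes 120 N, or if a joint passes its speed limit or range.

### The arm

A 6-joint arm with a two-finger parallel gripper is mounted at the origin on the work surface. World frame = base frame: x ahead of the robot, y to its left, z up, the work surface at z = 0. Lengths are in mm, angles in rad, forces in N, time in s.
With the tool pointing down it reaches from about 325 to 875 mm from the base axis. Payload 4.4 kg.
Tool frame: the origin (TCP) lies between the finger pads; the fingertips stand 19 mm ahead of it and the grasp point (between the pads) is the TCP (r.nose_length is the distance from the TCP to the fingertips, in mm); z points along the fingers, y is the direction in which the jaws open and shut (so a half turn about z gives the same grasp; the last joint's range is limited). The gripper opens to 85 mm and grips with 20 to 120 N. Pads are 22 mm wide; open, the fingers measure 114 mm over their backs; the gripper's body (76 mm by 85 mm) begins 54 mm behind the grasp point. The pads swing forward as they close: fully open they stand 13 mm farther back than shut.
Start: joints at [0.969, 0.207, 1.542, -0, 1.393, -0.15], TCP at [251.046, 517.304, 250.282] pointing down, gripper open.
Joint ranges: [-2.73, 2.73], [-0.86, 2.22], [0.23, 2.46], [-1.11, 4.25], [0.08, 2.63], [-2.82, 2.82]. Speed limits (rad/s): [2.79, 2.79, 3.14, 3.14, 3.14, 3.14].

### API

Orientations are given as a rotation vector (axis times angle).
In Python, from workcell import r gives the robot as it stands. Calls block until the motion is done:
- r.reach(position, orientation): joint-space move of the TCP to a pose.
- r.servo_line(position, orientation=None, feed=150, f_stop=None): straight line of the TCP; orientation=None keeps the orientation; feed is the mean speed in mm/s. With f_stop (N) it stops when the force on the tool has changed by that much, and returns True; else False.
- r.goto_joints(angles): joint-space move.
- r.command_gripper(opening, f_grip=None): finger opening in mm; f_grip is the grip in N (None keeps the last); returns when the fingers have stopped.
- r.dwell(seconds).
- r.solve_ik(position, orientation): joint angles nearest the present ones, or None.
- r.snapshot(name): name is "side" or "top"; returns the picture (420x560x3 uint8, red, green, blue); there is no depth.
- r.camera_params(name): a dict with "intrinsics" (3x3 intrinsics, pixels), "eye" and "attitude" of the camera in the world. Camera axes: x right, y up, looking along -z (the intrinsics and any distortion apply to the point x, -y, -z); pixel columns grow to the right and rows downward; lengths in mm; the calibration is good to about 2 mm. A picture is of the moment at which its call begins. camera_params takes no time and is no camera call.
A pose or a line that the arm cannot do raises r.MotionError and nothing moves.
- r.job_done(): hands the job in, once; it reports no verdict.
Readings, each from a call of its own:
- r.current_clock(): time.
- r.current_joints(): joint angles.
- r.current_dq(): joint speeds.
- r.current_joint_efforts(): joint torques, N m.
- r.current_ee_pos(): TCP position.
- r.current_eef_rot(): TCP orientation.
- r.current_ft_force(): force on the tool from outside, world axes, zero at the start.
- r.current_wrist_torque(): the same for the moment, N m.
- r.current_width(): finger opening in mm.
Only numpy, scipy, OpenCV 4.12 (cv2) and the standard library are available. Lean on these libraries where they do the work, as an engineer would, in place of code of your own. Each camera call takes 0.05 s, during which the arm holds its last target. There are 200 camera calls.

## Working session

There is one attempt and no reset: what is moved stays moved. The work goes in short steps, each a Python script; the robot and the scene stay as the last script left them, time stands still between calls to the robot, and variables do not carry over. Pictures are saved under pics/ and viewed, about 8 in all and at most 12, crops included, and the job is handed in when it is done.

```bash
mkdir -p pics; ls
python3 - <<'E'
from workcell import r
import cv2
for n in("top","side"):
    cv2.imwrite(f"pics/{n}0.png",r.snapshot(n)[:,:,::-1]); print(n,r.camera_params(n))
print(r.current_clock(),r.current_eef_rot())
E
```

```text
pics
top {'intrinsics': array([[533.2641502 ,   0.        , 277.58937963],
       [  0.        , 533.2641502 , 212.23241474],
       [  0.        ,   0.        ,   1.        ]]), 'eye': array([ 297.29636394,  -35.96626151, 1182.53505393]), 'attitude': array([ 0.09822357, -0.15068107, -1.55449523])}
side {'intrinsics': array([[477.04476151,   0.        , 273.4904117 ],
       [  0.        , 477.04476151, 207.15750862],
       [  0.        ,   0.        ,   1.        ]]), 'eye': array([ 145.69422565, -667.06578336,  809.49214872]), 'attitude': array([ 0.70959653, -0.17516754, -0.4719019 ])}
0.1 [-0.70352614 -3.06100704  0.00306196]
```

View pics/top0.png

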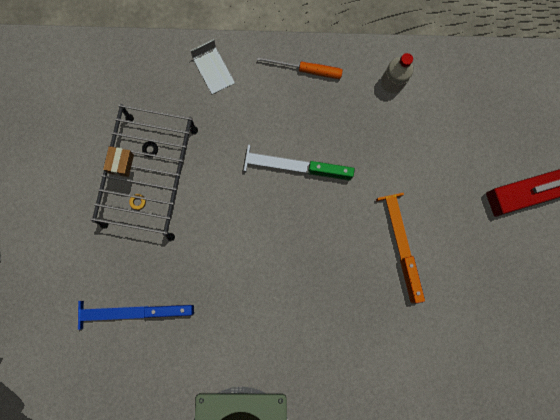

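View pics/side0.png

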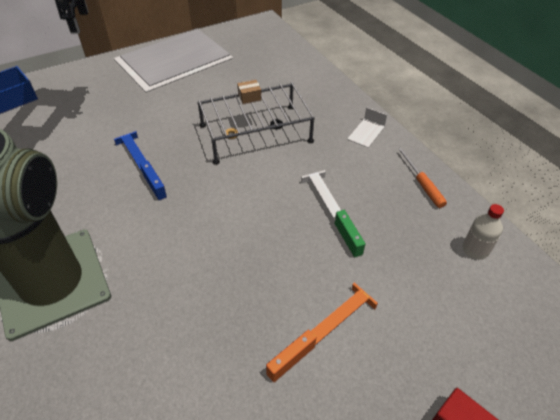

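The top picture shows the brass collar near (137,202), the steel one near (150,149), and the green rake from its lip at (247,158) to its handle end at (353,170). The shelf's front faces right. I'll enlarge the crops to read these more closely.

Run:
```python
import cv2
a=cv2.imread("pics/top0.png")
cv2.imwrite("pics/c1.png",cv2.resize(a[95:250,85:215],None,fx=5*.76,fy=5*.76,interpolation=cv2.INTER_CUBIC))
cv2.imwrite("pics/c2.png",cv2.resize(a[135:190,235:365],None,fx=6,fy=6,interpolation=cv2.INTER_CUBIC))
```

```text
(no output)
```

View pics/c1.png

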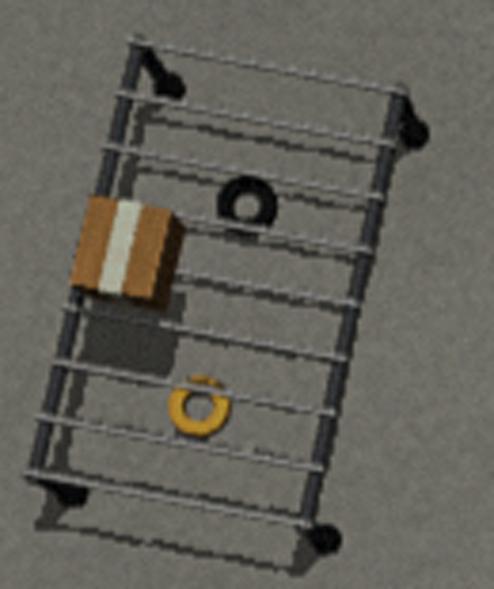

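View pics/c2.png

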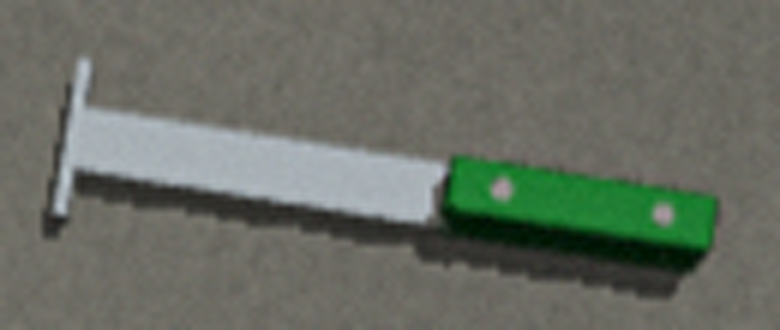

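```bash
cat > h.py <<'E'
import numpy as np, cv2
from scipy.spatial.transform import Rotation as R
from workcell import r
def ray(n,p,z):
    c=r.camera_params(n);K=c["intrinsics"];d=np.linalg.inv(K)@[p[0],p[1],1]
    d=R.from_rotvec(c["attitude"]).as_matrix()@[d[0],-d[1],-d[2]]
    e=c["eye"];return e+d*(z-e[2])/d[2]
def proj(n,P):
    c=r.camera_params(n);q=R.from_rotvec(c["attitude"]).as_matrix().T@(np.array(P)-c["eye"])
    k=c["intrinsics"]@[q[0],-q[1],-q[2]];return k[:2]/k[2]
E
python3 - <<'E'
from h import *
np.set_printoptions(precision=1,suppress=True)
a=lambda u,v:(84.87+ (u)/3.8,94.87+v/3.8)  # half-pixel neglect
b=lambda u,v:(234.6+u/6,134.6+v/6)
for n,p in dict(bl=(138,42),fl=(400,92),fr=(308,522),br=(35,475)).items(): print(n,ray("top",a(*p),76))
for n,p in dict(footbl=(172,88),footfl=(417,133),footfr=(327,541),footbr=(72,492)).items(): print(n,ray("top",a(*p),2))
print("brass",ray("top",a(199,406),10),"steel",ray("top",a(247,206),10))
s1=ray("top",b(501,189),42);s2=ray("top",b(663,214),42)
print("screws",s1,s2,(s1+s2)/2)
for p in [(453,157),(718,197),(710,250),(443,212)]: print(ray("top",b(*p),42))
l1=ray("top",b(84,60),20);l2=ray("top",b(62,214),20);print("lip",l1,l2,(l1+l2)/2)
# side checks
print("side brass",ray("side",(231,132),8),"steel",ray("side",(277,124),8))
E
```

```text
bl [701.  266.4  76. ]
fl [674.7 118.   76. ]
fr [429.2 159.2  76. ]
br [452.9 308.3  76. ]
footbl [699.5 264.8   2. ]
footfl [674.5 117.2   2. ]
footfr [427.  160.8   2. ]
footbr [453.6 309.4   2. ]
brass [504.2 236.9  10. ] steel [624.9 214.8  10. ]
screws [ 584.5 -161.6   42. ] [ 576.2 -221.3   42. ] [ 580.4 -191.5   42. ]
[ 596.3 -143.9   42. ]
[ 583.  -241.7   42. ]
[ 563.  -238.5   42. ]
[ 575.5 -140.3   42. ]
lip [636.9  -7.2  20. ] [577.5  -0.2  20. ] [607.2  -3.7  20. ]
side brass [504.6 241.2   8. ] steel [625.7 213.    8. ]
```

```bash
cat >> h.py <<'E'
SC=np.array([564.2,213.2]);SY=np.deg2rad(80.45)   # shelf
RK=np.array([579.6,-191.2]);RY=np.deg2rad(81.6)   # rake start
GH=27.                                             # TCP above handle underside
FL=0
def shelf(x,y): return SC+np.array([[np.cos(SY),-np.sin(SY)],[np.sin(SY),np.cos(SY)]])@[x,y]
def ori(yaw,flip=None):
    f=FL if flip is None else flip
    return (R.from_euler('z',yaw+f*np.pi)*R.from_matrix(np.array([[-1,0,0],[0,1,0],[0,0,-1.]]))).as_rotvec()
def P(xy,z): return [xy[0],xy[1],z+GH]
E
python3 - <<'E'
from h import *
np.set_printoptions(precision=2,suppress=True)
for f in(0,1):
    for xy,z,y in[(RK,150,RY),(RK,0,RY),(shelf(-300,63),18,SY),(shelf(-144,63),18,SY),(shelf(-144,63),2,SY),(shelf(-284,63),2,SY),(shelf(-284,63),60,SY)]:
        print(f,xy,z,r.solve_ik(P(xy,z),ori(y,f)))
E
```

```text
0 [ 579.6 -191.2] 150 None
0 [ 579.6 -191.2] 0 None
0 [452.3  -72.19] 18 None
0 [478.18  81.65] 18 None
0 [478.18  81.65] 2 None
0 [454.96 -56.41] 2 None
0 [454.96 -56.41] 60 None
1 [ 579.6 -191.2] 150 [-0.46  0.35  1.52 -0.    1.27 -0.31]
1 [ 579.6 -191.2] 0 [-0.46  0.54  1.6  -0.    1.   -0.31]
1 [452.3  -72.19] 18 [-0.35  0.25  1.98 -0.    0.91 -0.18]
1 [478.18  81.65] 18 [-0.01  0.3   1.92 -0.    0.93  0.16]
1 [478.18  81.65] 2 [-0.01  0.33  1.92 -0.    0.89  0.16]
1 [454.96 -56.41] 2 [-0.31  0.29  1.98 -0.    0.87 -0.15]
1 [454.96 -56.41] 60 [-0.31  0.17  1.96 -0.    1.01 -0.15]
```

```bash
sed -i 's/^FL=0/FL=1/' h.py
python3 - <<'E'
from h import *
r.reach(P(RK,120),ori(RY))
r.servo_line(P(RK,30),feed=200)
print(r.servo_line(P(RK,0),feed=60,f_stop=8),r.current_ee_pos())
r.command_gripper(15,80)
print(r.current_width(),r.current_ft_force())
r.servo_line(P(RK,60),feed=80)
r.dwell(.3)
print(r.current_ee_pos(),r.current_ft_force(),r.current_wrist_torque(),r.current_width(),r.current_clock())
a=r.snapshot("top")[:,:,::-1];b=r.snapshot("side")[:,:,::-1]
A=cv2.resize(a[120:200,225:365],None,fx=5,fy=5,interpolation=2)
B=cv2.resize(b[130:270,270:400],None,fx=4,fy=4,interpolation=2)
cv2.imwrite("pics/g_top.png",A);cv2.imwrite("pics/g_side.png",B)
E
```

```text
False [ 579.43440654 -191.12688218   26.65059989]
21.28967989611802 [ 0.36675764 -0.09824744  1.19503234]
[ 579.29338592 -191.04156835   86.42390865] [ 0.22950647  0.07113895 -2.1470034 ] [-0.05966652  0.04038839 -0.00791781] 20.894736715858514 5.925
```

View pics/g_top.png

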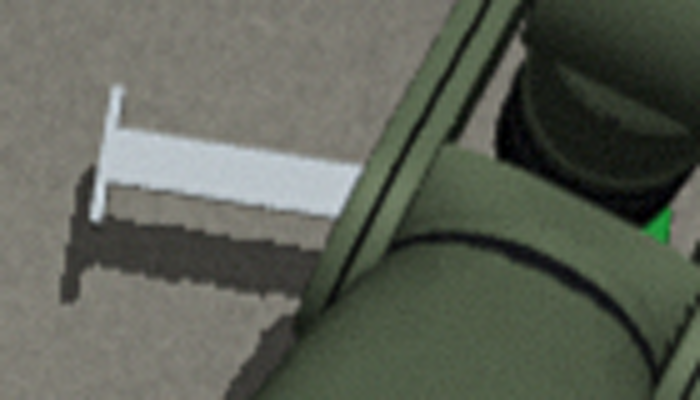

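View pics/g_side.png

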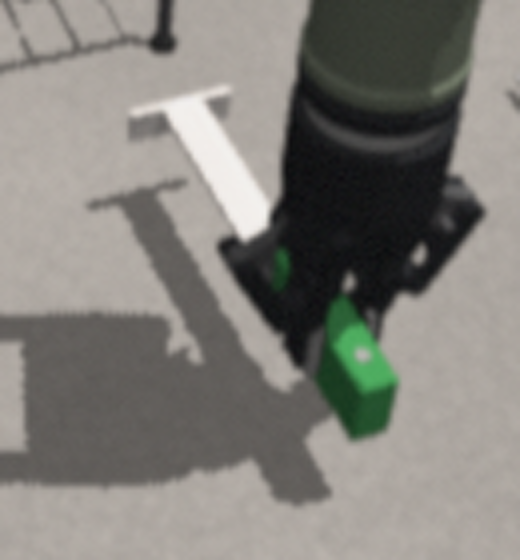

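The rake is in the grip. The lip's upper edge runs from (117,87) to (97,218) in the top crop and from (232,87) to (130,110) in the side crop. I'll triangulate it to get its level.

Run:
```python
from h import *
np.set_printoptions(precision=1,suppress=True)
def tri(p,q):
    f=lambda X:np.r_[proj("top",X)-p,proj("side",X)-q]
    from scipy.optimize import least_squares
    s=least_squares(f,[600,0,80]);return s.x,s.fun
T=lambda u,v:np.array([224.6+u/5,119.6+v/5]);S=lambda u,v:np.array([269.6+u/4,129.6+v/4])
for t,s in[((117,87),(232,87)),((97,218),(130,110))]: print(tri(T(*t),S(*s)))
a=RK+190*np.array([np.cos(RY),np.sin(RY)]);print("expected mid, z80 minus .6:",a)
```

```text
(array([636.4,  -7.3,  80.2]), array([ 0.1, -0.1, -0.2,  0. ]))
(array([576.1,   0.7,  83.1]), array([-0.3,  0.7,  0.8, -0.2]))
expected mid, z80 minus .6: [607.4  -3.2]
```

The rake is level and within 1–2 mm of the expected pose. Next I'll insert it over the collar and check before lowering.

Run:
```python
from h import *
r.servo_line(P(shelf(-315,63),60),ori(SY),feed=120)
r.servo_line(P(shelf(-315,63),19),feed=80)
print(r.servo_line(P(shelf(-144,63),19),feed=80,f_stop=8))
r.dwell(.2)
print(r.current_ee_pos(),P(shelf(-144,63),19),r.current_ft_force(),r.current_clock())
a=r.snapshot("top")[:,:,::-1];b=r.snapshot("side")[:,:,::-1]
A=cv2.resize(a[95:250,85:225],(500,554),interpolation=2)
B=cv2.resize(b[70:190,180:330],(300,240),interpolation=2)
C=np.zeros((554,800,3),np.uint8);C[:,:500]=A;C[:240,500:]=B
cv2.imwrite("pics/ins.png",C)
```

```text
False
[478.17486395  81.4897549   46.00291217] [np.float64(478.18231824522496), np.float64(81.64788703508319), 46.0] [-0.39236498 -0.01000726 -2.38770941] 10.7083
```

View pics/ins.png

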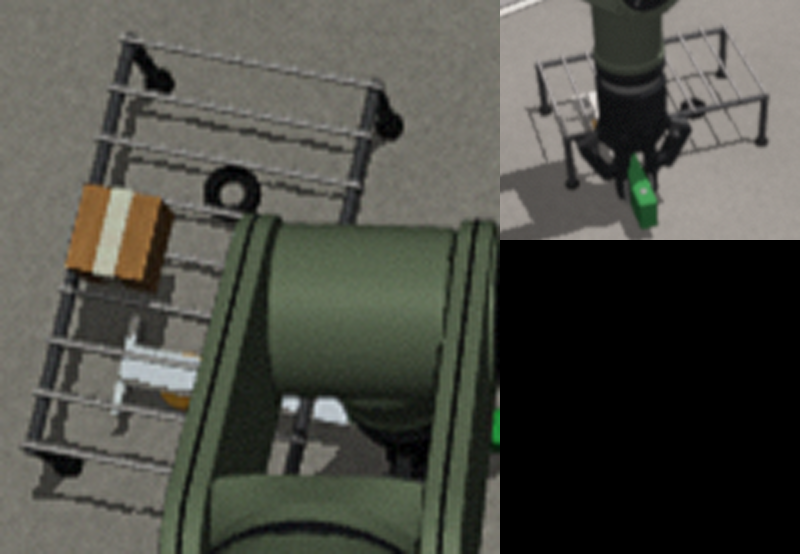

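The lip at (127,370) is beyond the brass collar, whose near edge is at about (163,385), with a clear gap. I'll lower the rake and drag.

Run:
```python
from h import *
print(r.servo_line(P(shelf(-144,63),2),feed=40,f_stop=8),r.current_ee_pos(),r.current_ft_force())
print(r.servo_line(P(shelf(-285,63),2),feed=45,f_stop=15))
r.dwell(.3);print(r.current_ee_pos(),r.current_ft_force())
r.servo_line(P(shelf(-281,63),2),feed=30)
r.dwell(.2);print(r.current_clock())
a=r.snapshot("top")[:,:,::-1];b=r.snapshot("side")[:,:,::-1]
A=cv2.resize(a[95:250,85:225],(500,554),interpolation=2)
B=cv2.resize(b[70:190,180:330],(300,240),interpolation=2)
C=np.zeros((554,800,3),np.uint8);C[:,:500]=A;C[:240,500:]=B
cv2.imwrite("pics/drag.png",C)
```

```text
False [477.98109585  81.66346315  28.67504416] [-0.50224765  0.28411705 -2.2629186 ]
False
[454.77980472 -57.3491548   29.00055303] [-0.80127498  0.29547068 -1.17547299]
15.45
```

View pics/drag.png

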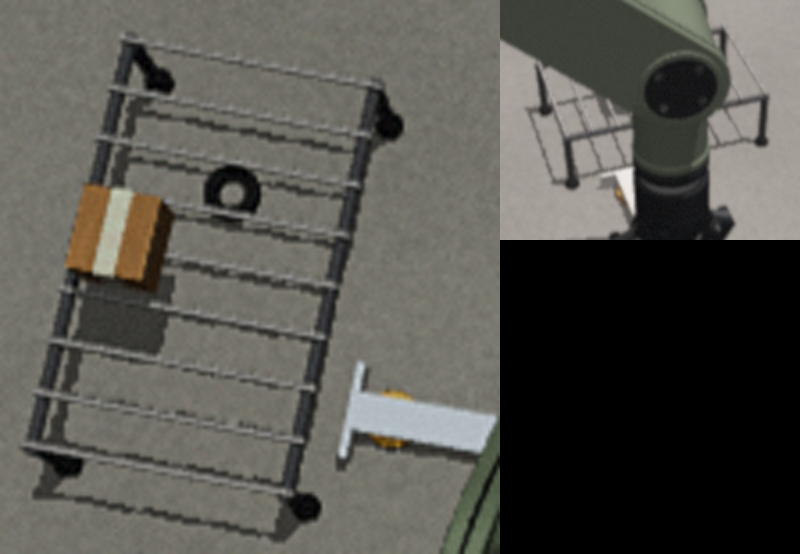

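The brass collar is out at (391,418), under the bar and in front of the shelf. The steel collar hasn't moved. I'll lift, retract and lay the rake back where it was.

Run:
```python
from h import *
r.servo_line(P(shelf(-281,63),26),feed=60)
r.servo_line(P(shelf(-340,63),26),feed=80)
r.servo_line(P(shelf(-340,63),60),feed=100)
r.servo_line(P(RK,60),ori(RY),feed=120)
r.servo_line(P(RK,8),feed=80)
print(r.servo_line(P(RK,-1),feed=15,f_stop=4),r.current_ee_pos(),r.current_ft_force())
r.command_gripper(60);r.dwell(.2)
r.servo_line(P(RK,120),feed=150)
r.reach([420,-330,250],r.current_eef_rot())
r.dwell(.3);print(r.current_ft_force(),r.current_clock())
a=r.snapshot("top")[:,:,::-1];b=r.snapshot("side")[:,:,::-1]
cv2.imwrite("pics/topE.png",a)
A=cv2.resize(a[95:260,85:365],(800,471),interpolation=2)
cv2.imwrite("pics/end.png",A);cv2.imwrite("pics/endside.png",b)
```

```text
True [ 579.7788897  -191.27916954   27.39905591] [0.19536253 0.26651498 4.09583096]
[ 0.14901202 -0.05652172  0.10588608] 23.1083
```

View pics/end.png

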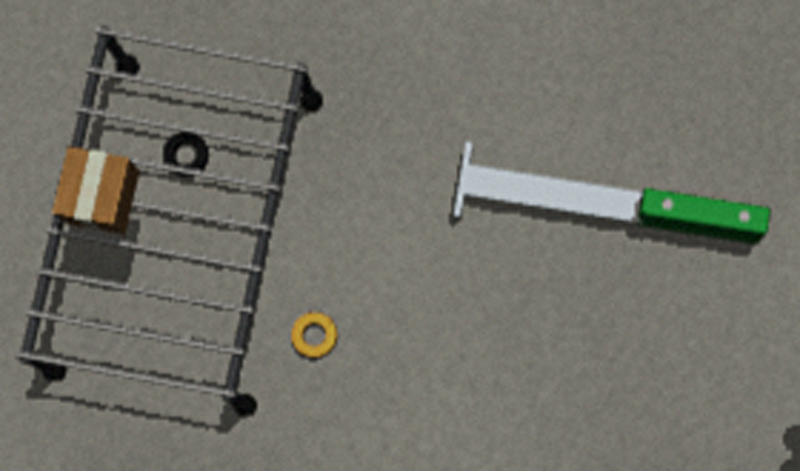

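View pics/endside.png

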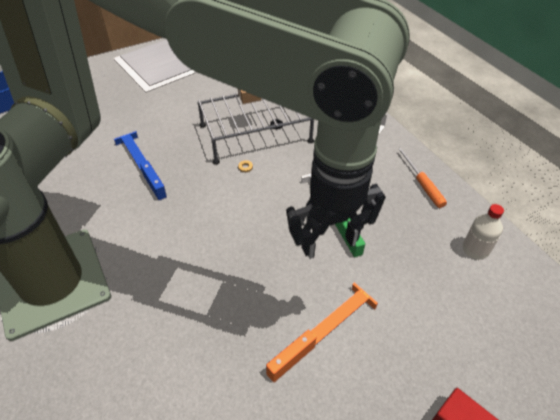

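The brass collar lies flat at (314,335) in the enlarged view. The rake is flat and clear of the shelf, and the steel collar is still in place at (186,153). I'll compute the positions and hand in.

Run:
```python
from h import *
k=280/800
for n,p in dict(brass=(314,335),steel=(186,153)).items():
    w=ray("top",(84.7+p[0]*k,94.7+p[1]*k),10);print(n,w,R.from_euler('z',-SY).as_matrix()[:2,:2]@(w[:2]-SC))
r.job_done();print(r.current_clock())
```

```text
brass [483.15485104 109.65646303  10.        ] [-115.55460524   62.7432341 ]
steel [626.8722994  215.06108237  10.        ] [ 12.23314085 -61.49496731]
the job is handed in; nothing more can be done
the job is handed in; nothing more can be done
```

I picked up the green rake, raised it over the brass collar under the shelf, lowered it behind the collar and dragged the collar straight out. I then lifted the rake over the collar, laid it down flat where it had been, and handed the job in. The last clock reading was 23.1 s, just before hand-in.

- **Brass collar:** it lies flat at shelf x −115.6, y 62.7 mm, so its near edge is about 17 mm in front of the shelf. The gripper never went near it.
- **Steel collar:** it measures within about 2 mm of its first position, which is my reading error, and it looks unmoved in every picture.
- **Rake:** it lies flat and well clear of the shelf, and the gripper is off it.
- **Forces:** the readings I took stayed around 4 N or less, and the only force stop was the intended one when the rake touched the table.

No checks failed or disagreed.

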